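# Fetch the moisture tin from behind the sample jars

## Robot

A 7-joint arm with a two-finger parallel gripper is mounted at the origin on the work surface. World frame = base frame: x ahead of the robot, y to its left, z up, the work surface at z = 0. Lengths are in m, angles in rad, forces in N, time in s.
With the tool pointing down it reaches from about 0.35 to 0.9 m from the base axis. Payload 8.1 kg.
Tool frame: the origin (TCP) lies at the very end of the fingers, on their centre line; the grasp point (between the pads) lies ctrl.grip_point_offset behind it (ctrl.grip_point_offset is the distance from the TCP to the grasp point, in m); x points along the fingers, y is the direction in which the jaws open and shut, and the axes are right-handed (so a half turn about x gives the same grasp; the last joint's range is limited). The gripper opens to 92 mm and grips with 3 to 60 N. Pads are 19 mm wide; open, the fingers measure 130 mm over their backs; the gripper's body (75 mm by 190 mm) begins 47 mm behind the grasp point.
Start: joints at [-1.315, 0.434, 0.025, 1.573, -0.012, 1.134, -0.075], TCP at [0.219, 0.585, 0.227] pointing down, gripper open.
Joint ranges: [-2.62, 2.62], [-0.44, 2.09], [-1.27, 1.32], [0.08, 2.57], [-1.32, 4.46], [0.12, 2], [-2.74, 2.74]. Speed limits (rad/s): [2.22, 2.22, 3.01, 3.01, 3.14, 3.14, 3.14].

## Interface

Orientations are given as [roll, pitch, yaw] about the fixed x, y, z axes, in that order (R = Rz(yaw) Ry(pitch) Rx(roll)).
In Python, from station import ctrl gives the robot as it stands.
- The arm moves only by the tool move_arm, never from a script. Its arguments are lists of equal length, an entry for each row: "jaw": the finger opening in cm, from 0 to 9.18; "delta_pos": the shift along the tool's x, y, z in cm, a list of three; "turn": the turn about the tool's x in degrees. A call has exactly 10 rows; each row is the pose to reach, as a shift and turn from the pose commanded when the call began, along the tool's axes at that moment; what a row does not reach only later rows make up. A row lasts 1/8 s, in which the tool goes at most 62.5 mm and 10.7 degrees, less where a joint would pass 70% of its speed; a pose out of reach is approached as far as the arm can. A call with a gripper value outside its range is refused whole. The fingers move at their own pace and stop on an object; "force" is the grip in N (left out, the last holds). Time passes only in rows, so rows that repeat a pose let the fingers close, or fill a call up. It gives the time, the measured TCP pose, the force and the opening at its end, in the units of the state.
- ctrl.observe(): the state, without advancing time (a new reading comes with each control period).
- ctrl.grab_frame(name): name is "scene" or "side" or "wrist"; returns a dict with "color" (400x640x3 uint8, blue, green, red), "intrinsics" (3x3 intrinsics, pixels), "k1" (the pictures are not rectified: a ray, as slopes to the right and down, at radius r is drawn at 1 + k1 r^2 times it, then the intrinsics apply), "pose" (4x4, takes a point from camera to world coordinates); the wrist camera has in their place "T_tool_cam" (4x4, takes a point from camera to tool coordinates, whose origin is the TCP and whose axes are the tool frame's). Camera axes: x right, y up, looking along -z (the intrinsics and any distortion apply to the point x, -y, -z); pixel columns grow to the right and rows downward; lengths in m; the calibration is good to about 2 mm. A picture is of the moment at which its call begins: read the wrist's pose just before it. There is no depth.
- ctrl.close_job(): hands the job in, once; it reports no verdict.
The state is a dict: "clock": time; "joint_pos": joint angles; "joint_velocities": joint speeds; "effort": joint torques, N m; "ee_pos": TCP position; "eef_rot": TCP orientation; "wrist_force": force on the tool from outside, world axes, zero at the start; "ft_torque": the same for the moment, N m; "width": finger opening in m.
Only numpy, scipy, OpenCV 4.12 (cv2) and the standard library are available. Lean on these libraries where they do the work, as an engineer would, in place of code of your own. Each camera call takes 0.05 s, during which the arm holds its last target. There are 200 camera calls.

## Task

Get the flat metal moisture tin from behind the three sample jars in the blue bin onto the balance: first stand all three jars in the white tray, then set the tin in the middle of the balance pan, and when it is there put each jar back on the spot in the bin where it stood at the start. Keep the jars and the tin upright throughout, set the tin down on the balance gently, and do not push over or shift the stone, the scoop or the wash bottle.

Things in the scene. Friction and masses are not known exactly. Their poses are not given: they have to be found in the camera images.
- jar_red_mid (a point): White straight-sided plastic sample jar with a red screw lid, 50 mm diameter, 92 mm tall, about 0.18 kg. The point is its centre, half-way up; z up along its axis. Stands in the bin's front row at the start. Best held by its upper half, one finger before and one behind the row (gaps within the row are only about 18 mm; lower down the back finger would meet the tin).
- jar_yellow_mid (a point): White straight-sided plastic sample jar with a yellow screw lid, 50 mm diameter, 92 mm tall, about 0.18 kg. The point is its centre, half-way up; z up along its axis. Stands in the bin's front row at the start. Best held by its upper half, one finger before and one behind the row (gaps within the row are only about 18 mm; lower down the back finger would meet the tin).
- jar_green_mid (a point): White straight-sided plastic sample jar with a green screw lid, 50 mm diameter, 92 mm tall, about 0.18 kg. The point is its centre, half-way up; z up along its axis. Stands in the bin's front row at the start. Best held by its upper half, one finger before and one behind the row (gaps within the row are only about 18 mm; lower down the back finger would meet the tin).
- tin_mid (a point): Flat round aluminium moisture tin with slip lid, 58 mm diameter, 36 mm tall, about 0.13 kg. The point is its centre, half-way up; z up along its axis. At the start it stands in the bin behind the row of jars, about behind the middle one and nearly touching it; its centre is about 65 mm from the bin's back wall and over 100 mm from the side walls.
- bin: Blue open-front bin, fixed, 198 (x) by 268 mm (y) outside, walls and floor 4 mm. Origin: centre of its underside, on the bench; z up. x points to the back wall (85 mm high); the front lip is 42 mm high, the sides slope between. Jars stand at x about -30, y about -68, 0, 68 mm (which is where changes), the tin at x about +30 mm.
- tray: White plastic set-aside tray, empty, fixed, 250 mm along its x by 150 mm along its y, rim 16 mm high and 5 mm thick. Origin at the centre of its underside on the bench; its floor is 5 mm above. Three jars fit in a row along its x axis, 70 mm apart. Left or right of the bin.
- pan (a point): Centre of the upper face of the round steel pan of a white top-loading balance, pan diameter 120 mm, 72 mm above the bench; rigid. x and y are horizontal, z up. The housing is 240 x 165 mm, all lower than the pan; its display is on the robot's side, the pan at the back. On the other side of the bin from the tray.
- rock: Bystander: grey angular stone about 80 mm across and 44 mm high, loose on the bench beyond the bin, to one side. Origin at its underside.
- scoop: Bystander: small steel sample scoop with a red handle, 200 mm long, 22 mm high, lying loose on the bench behind the bin. Origin on its underside where handle and blade meet; x points along the blade.
- wash_bottle: Bystander: clear wash bottle with a red cap and spout, 64 mm diameter, 180 mm tall, standing loose beyond the bin, to one side. Origin at the centre of its foot.
There are look-alikes about, which are no part of the job. Leave any orange or purple look-alike of the part that bears jar_green_mid alone.

How it is judged:
By the outcome, as a careful person would: the job done as asked, in the order asked, and still so for the second after the job is handed in, with the robot touching nothing.
It also fails if it takes over 144 s, if anything falls off the work surface, if the arm or the gripper's body presses on something with over 40 N, if the wrist force passes 120 N, or if a joint passes its speed limit or range.

## Working session

There is one attempt and no reset: what is moved stays moved. The work goes in short steps, Python scripts to look and compute and a tool call to move; the robot and the scene stay as the last step left them, time stands still between calls to the robot, and variables do not carry over. Pictures are saved under pics/ and viewed, on a budget of 14 in all, crops included, one or two more only if the job needs it, and the job is handed in when it is done.

Besides the shell and the picture viewer there is one more tool, called after "Call:" by a JSON object that holds its "op" and its "data". move_arm: Moves the arm, as the interface text tells. Its arguments: {"type":"object","properties":{"jaw":{"type":"array"},"delta_pos":{"type":"array"},"turn":{"type":"array"},"force":{"type":"number"}},"required":["jaw","delta_pos","turn"]}

```bash
ls; mkdir -p pics; python3 - <<'E'
from station import ctrl
import cv2,pickle
print(ctrl.observe(), ctrl.grip_point_offset)
d={}
for n in("scene","side","wrist"):
    f=ctrl.grab_frame(n);d[n]=f;cv2.imwrite(f"pics/{n}0.png",f["color"])
    print(n,f["intrinsics"].tolist(),f["k1"],f.get("pose",f.get("T_tool_cam")).round(3).tolist())
pickle.dump(d,open("f0.pkl","wb"))
E
```

```text
pics
{'clock': 0.0, 'joint_pos': array([-1.31462259,  0.43518788,  0.02497562,  1.57410179, -0.0116103 ,
        1.13399312, -0.07512377]), 'joint_velocities': array([-7.10386224e-04, -6.76776034e-05, -1.68228979e-03,  1.25066975e-03,
        5.97552454e-05,  1.62475252e-03, -3.45965350e-04]), 'effort': array([-3.64398575e-04, -6.67855740e+01,  9.84869041e-01, -3.14454103e+01,
       -6.05722144e-02,  4.30229539e-02,  1.79041108e-04]), 'ee_pos': array([0.2193261 , 0.584706  , 0.22596499]), 'eef_rot': array([-1.48545169,  1.56925133, -1.84432582]), 'wrist_force': array([ 0.45802076, -0.85816779,  1.1926486 ]), 'ft_torque': array([0.02298662, 0.00599911, 0.02439848]), 'width': 0.09199596538078528} 0.0188
scene [[397.47238583918005, 0.0, 323.93561726936287], [0.0, 397.47238583918005, 204.22519835680336], [0.0, 0.0, 1.0]] -0.08224784758542271 [[-0.747, -0.536, 0.394, 0.994], [0.665, -0.614, 0.425, 0.457], [0.014, 0.58, 0.815, 0.929], [0.0, 0.0, 0.0, 1.0]]
side [[390.2452024555612, 0.0, 317.2389546374669], [0.0, 390.2452024555612, 189.70136408143426], [0.0, 0.0, 1.0]] -0.012338566119558593 [[-0.987, 0.078, -0.142, 0.462], [-0.162, -0.499, 0.852, 0.849], [-0.004, 0.863, 0.505, 0.571], [0.0, 0.0, 0.0, 1.0]]
wrist [[353.67292803366007, 0.0, 319.75491940014314], [0.0, 353.67292803366007, 200.21815462278795], [0.0, 0.0, 1.0]] -0.056906305795955625 [[0.001, 0.243, -0.97, -0.157], [1.0, 0.001, 0.001, 0.0], [0.002, -0.97, -0.243, -0.065], [0.0, 0.0, 0.0, 1.0]]
```

View pics/scene0.png

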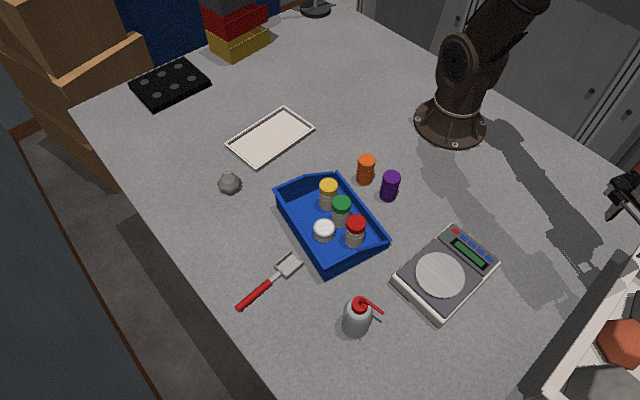

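View pics/side0.png

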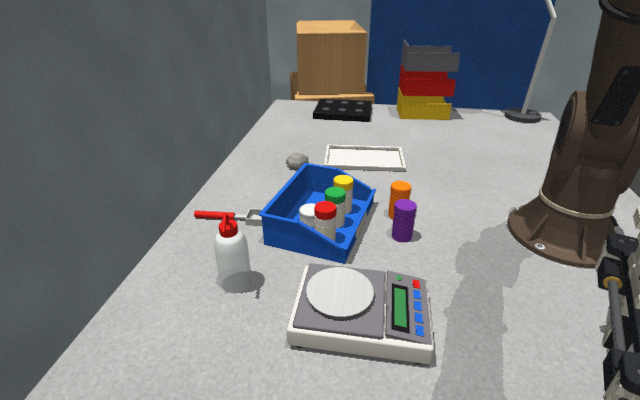

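Candidates for the jars: green lid (341,204), yellow (328,186) and red (356,224), all in the bin. The look-alikes are the orange (366,160) and purple (390,180) jars in front of the bin, and the tin is the flat white disc at (323,230). Next I'll make a close crop and get first estimates.

```bash
cat > h.py <<'E'
import numpy as np,cv2
from scipy.spatial.transform import Rotation as R
def Tool(s):
    T=np.eye(4);T[:3,:3]=R.from_euler('xyz',s['eef_rot']).as_matrix();T[:3,3]=s['ee_pos'];return T
def pose(f,s=None): return f['pose'] if 'pose' in f else Tool(s)@f['T_tool_cam']
def ray(f,uv,P):
    K=f['intrinsics'];k=np.array([f['k1'],0,0,0.])
    p=cv2.undistortPoints(np.array(uv,float).reshape(1,1,2),K,k).ravel()
    return P[:3,3],P[:3,:3]@np.array([p[0],-p[1],-1])
def hit(f,uv,z,P):
    o,d=ray(f,uv,P);return o+d*(z-o[2])/d[2]
def proj(f,X,P):
    X=np.atleast_2d(X);c=(X-P[:3,3])@P[:3,:3];q=c*[1,-1,-1]
    return cv2.projectPoints(q.reshape(-1,1,3),np.zeros(3),np.zeros(3),f['intrinsics'],np.array([f['k1'],0,0,0.]))[0].reshape(-1,2)
def circ(c,r,n=48):
    a=np.linspace(0,2*np.pi,n,endpoint=False);return np.c_[c[0]+r*np.cos(a),c[1]+r*np.sin(a),np.full(n,c[2])]
E
python3 - <<'E'
import pickle;from h import *
d=pickle.load(open("f0.pkl","rb"))
sc,sd=d["scene"],d["side"]
for n,a,b,z in[("yel",(328,183),(343,181),.096),("grn",(341,201),(335,193),.096),("red",(356,221),(326,209),.096),("tin",(323.5,226),None,.04),("pan",(440,274),(340,292),.072),("rock",(230,186),(296,164),.02),("bottle",(361,303),(228,221),.16),
 ("orange",(366,155),(400,185),.092),("purple",(390,175),(405,204),.092),("tray1",(226,140),None,.016),("tray2",(285,107),None,.016),("tray3",(315,128),None,.016),("tray4",(259,167),None,.016),
 ("binBackL",(274,185),None,.085),("binBackR",(325,276),None,.085),("binFrL",(336,172),None,.042),("binFrR",(390,238),None,.042),("scoophead",(240,307),None,.01),("scooptip",(300,258),None,.01)]:
    print(n,hit(sc,a,z,sc["pose"]).round(3),hit(sd,b,z,sd["pose"]).round(3) if b else "")
c=cv2.resize(sc["color"][165:285,265:395],None,fx=4.5,fy=4.5,interpolation=cv2.INTER_CUBIC)
cv2.imwrite("pics/crop1.png",c)
s=cv2.resize(sd["color"][150:270,255:385],None,fx=4.5,fy=4.5,interpolation=cv2.INTER_CUBIC)
E
```

```text
yel [ 0.537 -0.023  0.096] [ 0.539 -0.006  0.096]
grn [0.551 0.043 0.096] [0.552 0.056 0.096]
red [0.565 0.113 0.096] [0.563 0.128 0.096]
tin [0.612 0.045 0.04 ] 
pan [0.507 0.344 0.072] [0.506 0.35  0.072]
rock [ 0.717 -0.246  0.02 ] [ 0.71  -0.229  0.02 ]
bottle [0.729 0.289 0.16 ] [0.722 0.293 0.16 ]
orange [ 0.385 -0.03   0.092] [ 0.398 -0.014  0.092]
purple [0.388 0.066 0.092] [0.388 0.073 0.092]
tray1 [ 0.621 -0.414  0.016] 
tray2 [ 0.381 -0.413  0.016] 
tray3 [ 0.371 -0.268  0.016] 
tray4 [ 0.609 -0.252  0.016] 
binBackL [ 0.645 -0.12   0.085] 
binBackR [0.72  0.17  0.085] 
binFrL [ 0.462 -0.069  0.042] 
binFrR [0.508 0.187 0.042] 
scoophead [0.904 0.071 0.01 ] 
scooptip [0.71  0.064 0.01 ]
```

View pics/crop1.png

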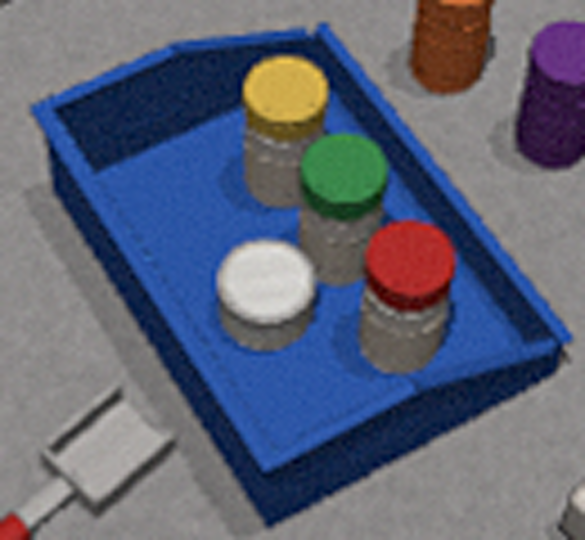

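The crop confirms the three jars in the bin and the tin. Lid-top centres at full scale are yellow (328.6,185.4), green (341.4,203.2), red (356.1,222.8) and tin (324.3,227.7). The tray is on the right and the balance on the left.

```bash
cat >> h.py <<'E'
def plan(s,xyz,yaw_y=None):
    """delta in tool cm; yaw_y: wanted direction (deg, world, mod 180) of tool y"""
    T=Tool(s);dl=T[:3,:3].T@(np.array(xyz)-s['ee_pos'])*100
    y=T[:3,1];cur=np.degrees(np.arctan2(y[1],y[0]));t=None
    if yaw_y is not None:
        t=-(((yaw_y-cur)+90)%180-90)  # tool x points down
    return dl.round(2).tolist(),round(cur,1),None if t is None else round(t,1)
E
python3 - <<'E'
import pickle;from h import *
from station import ctrl
d=pickle.load(open("f0.pkl","rb"));sc=d["scene"]
J={}
for n,a,z in[("yel",(328.6,185.4),.096),("grn",(341.4,203.2),.096),("red",(356.1,222.8),.096),("tin",(324.3,227.7),.04)]:
    J[n]=hit(sc,a,z,sc["pose"]);print(n,J[n].round(4))
v=J["red"]-J["yel"];yw=np.degrees(np.arctan2(v[1],v[0]))-90;print(yw,np.hypot(*v[:2]))
s=ctrl.observe();T=Tool(s);print(T.round(3).tolist())
for p in[(.5,.15,.26)]: print(plan(s,p,yw))
E
```

```text
yel [ 0.5413 -0.0158  0.096 ]
grn [0.5554 0.0492 0.096 ]
red [0.5689 0.1172 0.096 ]
tin [0.6142 0.0501 0.04  ]
-11.730278853566531 0.13583389696492326
[[-0.0, 0.351, 0.936, 0.219], [-0.001, 0.936, -0.351, 0.585], [-1.0, -0.001, 0.0, 0.226], [0.0, 0.0, 0.0, 1.0]]
([-3.35, -30.86, 41.55], np.float64(69.4), np.float64(81.2))
```

Call:
{"op": "move_arm", "data": {"jaw": [9.1,9.1,9.1,9.1,9.1,9.1,9.1,9.1,9.1,9.1], "delta_pos": [[-1,-4,5],[-2,-7,10],[-3.4,-10.6,15],[-3.4,-14,20],[-3.4,-17.7,25],[-3.4,-21,30],[-3.4,-24.8,35],[-3.4,-28,40],[-3.4,-32,45],[-3.4,-35.3,49.6]], "turn": [8,16,24,32,40,48,56,64,72,81]}}

```text
clock: 1.4
ee_pos: [0.5606, 0.0785, 0.2608]
eef_rot: [2.592, 1.571, 0.814]
wrist_force: [0.7, 1.0, -0.6]
width: 0.0914
```

```bash
cat > look.py <<'E'
import sys,pickle;from h import *
from station import ctrl
k,cam=sys.argv[1],sys.argv[2]
s=ctrl.observe();f=ctrl.grab_frame(cam)
pickle.dump((s,f),open(f"{k}.pkl","wb"));cv2.imwrite(f"pics/{k}.png",f["color"])
print(s['clock'],s['ee_pos'].round(4),s['wrist_force'].round(1),s['width'])
E
python3 look.py w1 wrist
```

```text
1.4 [0.5606 0.0785 0.2608] [ 0.7  1.  -0.6] 0.09136170925424773
```

View pics/w1.png

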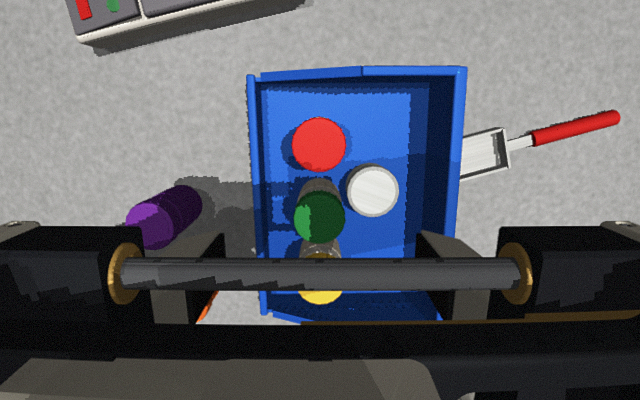

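Wrist view: red lid (319,145), green lid (319,216), tin (372,191), yellow partly hidden at (320,290) by the gripper. I'll localise by colour.

```bash
python3 - <<'E'
import pickle;from h import *
s,f=pickle.load(open("w1.pkl","rb"));P=pose(f,s)
hsv=cv2.cvtColor(f["color"],cv2.COLOR_BGR2HSV)
def fit(mask,box):
    m=np.zeros(mask.shape,np.uint8);x0,y0,x1,y1=box;m[y0:y1,x0:x1]=mask[y0:y1,x0:x1]*255
    m=cv2.morphologyEx(m,cv2.MORPH_OPEN,np.ones((3,3)))
    c=max(cv2.findContours(m,0,1)[0],key=cv2.contourArea);return cv2.fitEllipse(cv2.convexHull(c))
H,S,V=cv2.split(hsv)
for n,m,b,z in[("red",((H<10)|(H>170))&(S>120),(280,105,360,185),.096),("grn",(H>45)&(H<80)&(S>100),(285,185,355,250),.096),("tin",(S<60)&(V>150),(335,155,410,225),.040)]:
    e=fit(m,b);print(n,[round(float(v),1) for v in (*e[0],*e[1])],hit(f,e[0],z,P).round(4))
print(plan(s,(.57,.119,.056),None)[0], Tool(s).round(3)[:3,:3].tolist())
# bin corners check
for uv,z in(((247,76),.042),((466,67),.085)): print(hit(f,uv,z,P).round(3))
E
```

```text
red [318.3, 144.2, 53.7, 54.4] [0.5669 0.1146 0.096 ]
grn [318.7, 216.7, 51.1, 53.1] [0.553  0.0476 0.096 ]
tin [372.8, 191.3, 49.6, 51.5] [0.6134 0.0472 0.04  ]
[20.48, 0.09, -4.16] [[0.0, 0.979, -0.205], [0.0, -0.205, -0.979], [-1.0, 0.0, -0.0]]
[0.509 0.193 0.042]
[0.711 0.155 0.085]
```

Call:
{"op": "move_arm", "data": {"jaw": [9.1,9.1,9.1,9.1,9.1,9.1,9.1,4.5,4.5,4.5], "delta_pos": [[0,0,-3.8],[5,0,-3.8],[10,0,-3.8],[15,0,-3.8],[18,0,-3.8],[20.7,0,-3.8],[20.7,0,-3.8],[20.7,0,-3.8],[20.7,0,-3.8],[20.7,0,-3.8]], "turn": [0,0,0,0,0,0,0,0,0,0], "force": 20}}

```text
clock: 2.7
ee_pos: [0.5681, 0.118, 0.0547]
eef_rot: [2.199, 1.569, 0.427]
wrist_force: [0.0, -0.3, 0.2]
width: 0.0656
```

Call:
{"op": "move_arm", "data": {"jaw": [4.5,4.5,4.5,4.5,4.5,4.5,4.5,4.5,4.5,4.5], "delta_pos": [[0,0,0],[0,0,0],[0,0,0],[-2,0,0],[-6,0,0],[-11,0,0],[-15,0,0],[-15,1,4],[-15,2,8],[-15,3,12]], "turn": [0,0,0,0,0,0,0,0,0,0]}}

```text
clock: 3.95
ee_pos: [0.5724, -0.007, 0.2035]
eef_rot: [-1.422, 1.57, 3.089]
wrist_force: [0.2, 0.5, -4.0]
width: 0.0495
```

Call:
{"op": "move_arm", "data": {"jaw": [4.5,4.5,4.5,4.5,4.5,4.5,4.5,4.5,4.5,4.5], "delta_pos": [[0,1,5],[0,2,10],[0,3,15],[0,4,20],[0,5,25],[0,5.5,29.9],[3,5.5,29.9],[7,5.5,29.9],[11,5.5,29.9],[13,5.5,29.9]], "turn": [-2,-4,-6,-8,-10,-12,-12,-12,-12,-12]}}

```text
clock: 5.2
ee_pos: [0.5654, -0.3089, 0.0711]
eef_rot: [-2.037, 1.567, 2.683]
wrist_force: [0.5, 0.4, -1.6]
width: 0.0494
```

```bash
python3 look.py s1 scene; python3 - <<'E'
import pickle;from h import *
s,f=pickle.load(open("s1.pkl","rb"))
cv2.imwrite("pics/s1c.png",cv2.resize(f["color"][60:220,180:420],None,fx=3.3,fy=3.3,interpolation=cv2.INTER_CUBIC))
E
```

```text
5.2 [ 0.5654 -0.3089  0.0711] [ 0.5  0.4 -1.6] 0.04942722356523253
```

View pics/s1c.png

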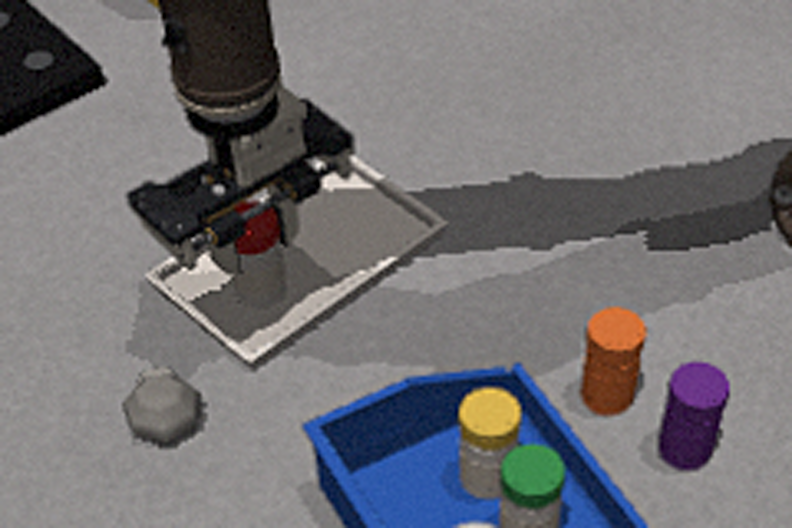

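The red jar is held upright just above the far (right-rear) part of the tray, inside the rim. Lowering and releasing.

Call:
{"op": "move_arm", "data": {"jaw": [4.5,4.5,4.5,4.5,9.1,9.1,9.1,9.1,9.1,9.1], "delta_pos": [[0.7,0,0],[1.3,0,0],[1.8,0,0],[1.8,0,0],[1.8,0,0],[1.8,0,0],[1.8,0,0],[1.8,0,0],[-2,0,0],[-7,0,0]], "turn": [0,0,0,0,0,0,0,0,0,0]}}

```text
clock: 6.5
ee_pos: [0.566, -0.3093, 0.1436]
eef_rot: [-1.931, 1.568, 2.789]
wrist_force: [0.7, -0.8, 0.4]
width: 0.0909
```

```bash
python3 - <<'E'
from h import *
from station import ctrl
s=ctrl.observe();print(s['ee_pos'],s['width'],Tool(s)[:3,:3].round(3).tolist())
print(plan(s,(.554,.0485,.2),-11.8))
E
```

```text
[ 0.56597619 -0.3093113   0.1435851 ] 0.09087577924049275 [[-0.003, 1.0, 0.008], [0.001, 0.008, -1.0], [-1.0, -0.003, -0.001]]
([-5.6, -0.94, -35.79], np.float64(0.4), np.float64(12.2))
```

Call:
{"op": "move_arm", "data": {"jaw": [9.1,9.1,9.1,9.1,9.1,9.1,9.1,9.1,9.1,9.1], "delta_pos": [[-3,0,-5],[-3,-0.3,-11],[-3,-0.4,-17],[-3,-0.6,-23],[-3,-0.8,-29],[-3,-0.9,-35.8],[-3,-0.9,-35.8],[2,-0.9,-35.8],[6,-0.9,-35.8],[9,-0.9,-35.8]], "turn": [2,4,6,8,10,12,12,12,12,12]}}

```text
clock: 7.75
ee_pos: [0.5546, 0.0472, 0.0523]
eef_rot: [-0.759, 1.57, -2.532]
wrist_force: [0.7, -0.2, 0.5]
width: 0.0913
```

Call:
{"op": "move_arm", "data": {"jaw": [9.1,4.5,4.5,4.5,4.5,4.5,4.5,4.5,4.5,4.5], "delta_pos": [[0,0,0],[0,0,0],[0,0,0],[0,0,0],[0,0,0],[0,0,0],[0,0,0],[-2,0,0],[-6,0,0],[-11,0,0]], "turn": [0,0,0,0,0,0,0,0,0,0]}}

```text
clock: 9.0
ee_pos: [0.5541, 0.048, 0.1639]
eef_rot: [-1.027, 1.568, -2.8]
wrist_force: [1.0, -0.3, -0.8]
width: 0.0494
```

```bash
python3 - <<'E'
from h import *
from station import ctrl
s=ctrl.observe();print(s['ee_pos'],s['width'],Tool(s)[:3,:3].round(3).tolist())
print(plan(s,(.4955,-.362,.2),0))
E
```

```text
[0.55412607 0.04798061 0.16389267] 0.04943008719797719 [[-0.002, 0.98, -0.201], [-0.001, -0.201, -0.98], [-1.0, -0.002, 0.001]]
([-3.56, 2.47, 41.35], np.float64(-11.6), np.float64(-11.6))
```

Call:
{"op": "move_arm", "data": {"jaw": [4.5,4.5,4.5,4.5,4.5,4.5,4.5,4.5,4.5,4.5], "delta_pos": [[-4,0,4],[-4,0.4,10],[-4,0.8,16],[-4,1.2,22],[-4,1.6,28],[-4,2,34],[-4,2.3,39],[-4,2.5,41.4],[0,2.5,41.4],[4,2.5,41.4]], "turn": [-2,-4,-6,-8,-10,-12,-12,-12,-12,-12]}}

```text
clock: 10.25
ee_pos: [0.4964, -0.363, 0.1226]
eef_rot: [1.04, 1.57, -0.524]
wrist_force: [0.4, 0.1, -2.0]
width: 0.0494
```

Call:
{"op": "move_arm", "data": {"jaw": [4.5,4.5,4.5,4.5,4.5,9.1,9.1,9.1,9.1,9.1], "delta_pos": [[3,0,0],[5,0,0],[6,0,0],[6.8,0,0],[6.8,0,0],[6.8,0,0],[6.8,0,0],[6.8,0,0],[6.8,0,0],[3,0,0]], "turn": [0,0,0,0,0,0,0,0,0,0]}}

```text
clock: 11.5
ee_pos: [0.4951, -0.3611, 0.0919]
eef_rot: [-2.134, 1.566, 2.587]
wrist_force: [0.9, 0.4, 0.2]
width: 0.09
```

```bash
python3 - <<'E'
from h import *
from station import ctrl
s=ctrl.observe();print(s['ee_pos'],s['width'],Tool(s)[:3,:3].round(3).tolist())
print(plan(s,(.540,-.018,.2),-11.8))
E
```

```text
[ 0.49511753 -0.36107492  0.09185429] 0.0900049763922557 [[-0.004, 1.0, 0.008], [0.003, 0.008, -1.0], [-1.0, -0.004, -0.003]]
([-10.74, 4.71, -34.3], np.float64(0.4), np.float64(12.2))
```

Call:
{"op": "move_arm", "data": {"jaw": [9.1,9.1,9.1,9.1,9.1,9.1,9.1,9.1,9.1,9.1], "delta_pos": [[-5,0,0],[-8,0.6,-5],[-8,1.4,-11],[-8,2.2,-17],[-8,3,-23],[-8,4,-29],[-8,4.7,-34.4],[-4,4.7,-34.4],[0,4.7,-34.4],[4,4.7,-34.4]], "turn": [0,2,4,6,8,10,12,12,12,12]}}

```text
clock: 12.75
ee_pos: [0.5412, -0.0177, 0.0528]
eef_rot: [1.856, 1.57, 0.084]
wrist_force: [1.2, 1.1, -0.3]
width: 0.0911
```

Call:
{"op": "move_arm", "data": {"jaw": [9.1,4.5,4.5,4.5,4.5,4.5,4.5,4.5,4.5,4.5], "delta_pos": [[0,0,0],[0,0,0],[0,0,0],[0,0,0],[0,0,0],[0,0,0],[0,0,0],[-2,0,0],[-6,0,0],[-11,0,0]], "turn": [0,0,0,0,0,0,0,0,0,0]}}

```text
clock: 14.0
ee_pos: [0.5399, -0.0182, 0.1639]
eef_rot: [-1.152, 1.568, -2.925]
wrist_force: [1.1, 0.7, -1.2]
width: 0.0496
```

```bash
python3 - <<'E'
from h import *
from station import ctrl
s=ctrl.observe();print(s['ee_pos'],s['width'],Tool(s)[:3,:3].round(3).tolist())
print(plan(s,(.425,-.31,.2),0))
E
```

```text
[ 0.53994144 -0.01815158  0.16393073] 0.04958586788251248 [[-0.003, 0.98, -0.201], [-0.001, -0.201, -0.98], [-1.0, -0.003, 0.001]]
([-3.56, -5.42, 30.9], np.float64(-11.6), np.float64(-11.6))
```

Call:
{"op": "move_arm", "data": {"jaw": [4.5,4.5,4.5,4.5,4.5,4.5,4.5,4.5,4.5,4.5], "delta_pos": [[-4,0,3],[-4,-1,9],[-4,-2,15],[-4,-3.5,21],[-4,-4.7,27],[-4,-5.4,30.9],[-4,-5.4,30.9],[0,-5.4,30.9],[4,-5.4,30.9],[7,-5.4,30.9]], "turn": [-2,-4,-6,-8,-10,-12,-12,-12,-12,-12]}}

```text
clock: 15.25
ee_pos: [0.4261, -0.3085, 0.0919]
eef_rot: [-2.36, 1.569, 2.361]
wrist_force: [0.3, -0.6, -2.5]
width: 0.05
```

Call:
{"op": "move_arm", "data": {"jaw": [4.5,4.5,4.5,4.5,9.1,9.1,9.1,9.1,9.1,9.1], "delta_pos": [[2,0,0],[3,0,0],[3.8,0,0],[3.8,0,0],[3.8,0,0],[3.8,0,0],[3.8,0,0],[3.8,0,0],[0,0,0],[-6,0,0]], "turn": [0,0,0,0,0,0,0,0,0,0]}}

```text
clock: 16.5
ee_pos: [0.4251, -0.3093, 0.1536]
eef_rot: [-1.934, 1.567, 2.786]
wrist_force: [1.7, 0.7, 0.9]
width: 0.0907
```

```bash
python3 - <<'E'
from h import *
from station import ctrl
s=ctrl.observe();print(s['ee_pos'],s['width'],Tool(s)[:3,:3].round(3).tolist())
print(plan(s,(.60,.065,.24),78))
E
```

```text
[ 0.42507033 -0.30931338  0.15358016] 0.09074451234417553 [[-0.004, 1.0, 0.008], [0.001, 0.008, -1.0], [-1.0, -0.004, -0.001]]
([-8.65, 17.74, -37.31], np.float64(0.4), np.float64(-77.6))
```

Call:
{"op": "move_arm", "data": {"jaw": [9.1,9.1,9.1,9.1,9.1,9.1,9.1,9.1,9.1,9.1], "delta_pos": [[-4,1,-2],[-8.7,3,-6],[-8.7,5,-11],[-8.7,7,-16],[-8.7,9.5,-21],[-8.7,12,-26],[-8.7,14.5,-31],[-8.7,16.8,-35.8],[-8.7,16.8,-35.8],[-8.7,16.8,-35.8]], "turn": [-9,-18,-27,-36,-46,-56,-66,-74,-78,-78]}}

```text
clock: 17.75
ee_pos: [0.5913, 0.0493, 0.2404]
eef_rot: [-2.413, 1.57, -2.615]
wrist_force: [-0.5, -0.3, -0.1]
width: 0.0907
```

```bash
python3 look.py w2 wrist; python3 look.py s2 scene; python3 -c "
import cv2,numpy as np
a=cv2.imread('pics/w2.png');b=cv2.resize(cv2.imread('pics/s2.png')[60:300,180:420],(400,400))
cv2.imwrite('pics/m2.png',np.hstack([a[:,120:520],b]))"
```

```text
17.75 [0.5913 0.0493 0.2404] [-0.5 -0.3 -0.1] 0.0907475121888066
17.8 [0.5912 0.0485 0.2406] [-0.1 -0.4  1.2] 0.09087549974805471
```

View pics/m2.png

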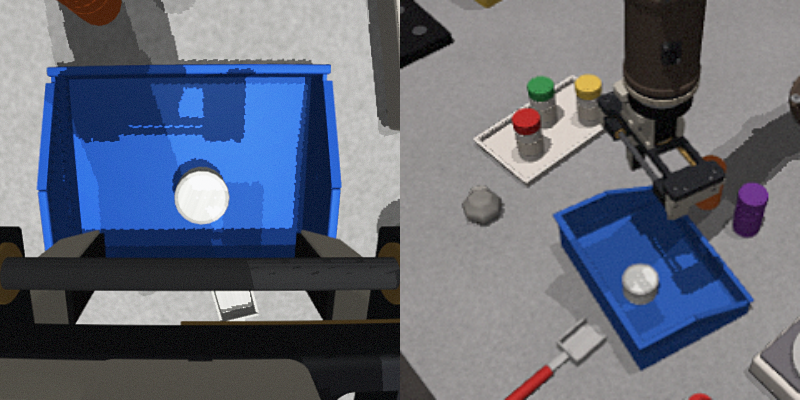

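All three jars stand upright in the tray. The tin is undisturbed at wrist pixel about (322,196).

```bash
python3 - <<'E'
import pickle;from h import *
s,f=pickle.load(open("w2.pkl","rb"));P=pose(f,s)
g=f["color"].min(2);m=np.zeros(g.shape,np.uint8);m[160:235,280:365]=(g[160:235,280:365]>140)*255
c=max(cv2.findContours(m,0,1)[0],key=cv2.contourArea);e=cv2.fitEllipse(cv2.convexHull(c))
t=hit(f,e[0],.04,P);print(e,t)
print(plan(s,(*t[:2],.01),None),Tool(s)[:3,:3].round(3).tolist(),s['joint_pos'].round(2))
d=pickle.load(open("f0.pkl","rb"))
for n,th in(("scene",(380,235,500,315)),("side",(290,255,390,330))):
    F=d[n];x0,y0,x1,y1=th;cv2.imwrite(f"pics/pan_{n}.png",cv2.resize(F["color"][y0:y1,x0:x1],None,fx=4,fy=4,interpolation=cv2.INTER_CUBIC))
a=cv2.imread("pics/pan_scene.png");b=cv2.imread("pics/pan_side.png");print(a.shape,b.shape)
cv2.imwrite("pics/pan.png",np.hstack([a[:300],b[:300,:310]])) 
E
```

```text
((321.410888671875, 197.1755828857422), (53.14046096801758, 54.19349670410156), 83.19351196289062) [0.61256355 0.04663769 0.04      ]
([23.04, 0.18, 2.15], np.float64(78.4), None) [[-0.001, 0.2, 0.98], [-0.0, 0.98, -0.2], [-1.0, -0.0, -0.001]] [-0.37  0.37  0.28  1.65 -0.11  1.13  1.3 ]
(320, 480, 3) (300, 400, 3)
```

View pics/pan.png

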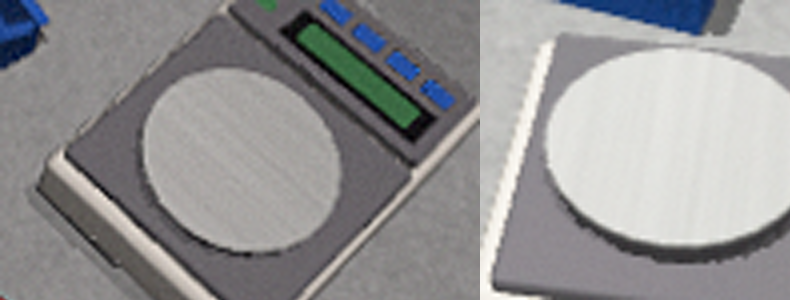

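Call:
{"op": "move_arm", "data": {"jaw": [9.1,9.1,9.1,9.1,9.1,9.1,9.1,9.1,9.1,9.1], "delta_pos": [[0,0.2,2.1],[4,0.2,2.1],[9,0.2,2.1],[14,0.2,2.1],[18,0.2,2.1],[20,0.2,2.1],[21.5,0.2,2.1],[22.5,0.2,2.1],[23,0.2,2.1],[23,0.2,2.1]], "turn": [0,0,0,0,0,0,0,0,0,0], "force": 15}}

```text
clock: 19.1
ee_pos: [0.6126, 0.0469, 0.011]
eef_rot: [0.466, 1.57, 0.264]
wrist_force: [-0.5, -0.2, -0.7]
width: 0.0908
```

Call:
{"op": "move_arm", "data": {"jaw": [5.2,5.2,5.2,5.2,5.2,5.2,5.2,5.2,5.2,5.2], "delta_pos": [[0,0,0],[0,0,0],[0,0,0],[0,0,0],[0,0,0],[0,0,0],[-1,0,0],[-4,0,0],[-9,0,0],[-14,0,0]], "turn": [0,0,0,0,0,0,0,0,0,0]}}

```text
clock: 20.35
ee_pos: [0.6119, 0.0468, 0.1524]
eef_rot: [-2.64, 1.57, -2.842]
wrist_force: [1.1, 0.1, -2.1]
width: 0.0576
```

```bash
python3 - <<'E'
import pickle;from h import *
from station import ctrl
d=pickle.load(open("f0.pkl","rb"))
p=hit(d["scene"],(440.4,275),.072,d["scene"]["pose"]);q=hit(d["side"],(341,291.8),.072,d["side"]["pose"]);print(p,q)
s=ctrl.observe();print(s['ee_pos'],s['width'],s['wrist_force'],Tool(s)[:3,:3].round(3).tolist())
print(plan(s,(.506,.347,.2)))
E
```

```text
[0.50848359 0.34614292 0.072     ] [0.50420446 0.34962838 0.072     ]
[0.61191615 0.04681836 0.15238072] 0.05756574219522442 [ 1.13936229  0.05027715 -2.07570064] [[-0.001, 0.201, 0.98], [-0.0, 0.98, -0.201], [-1.0, -0.0, -0.001]]
([-4.76, 27.28, -16.4], np.float64(78.4), None)
```

Call:
{"op": "move_arm", "data": {"jaw": [5.2,5.2,5.2,5.2,5.2,5.2,5.2,5.2,5.2,5.2], "delta_pos": [[-4,2,-2],[-8,6,-5],[-8,10,-8.5],[-8,14,-12],[-8,18,-15.5],[-8,22,-19],[-8,25,-22],[-8,27.3,-24.4],[-8,27.3,-24.4],[-8,27.3,-24.4]], "turn": [0,0,0,0,0,0,0,0,0,0]}}

```text
clock: 21.6
ee_pos: [0.4284, 0.3625, 0.231]
eef_rot: [-0.709, 1.57, -0.911]
wrist_force: [0.0, -0.2, -1.5]
width: 0.0574
```

```bash
python3 look.py w3 wrist
```

```text
21.6 [0.4284 0.3625 0.231 ] [ 0.  -0.2 -1.5] 0.05741769962824329
```

View pics/w3.png

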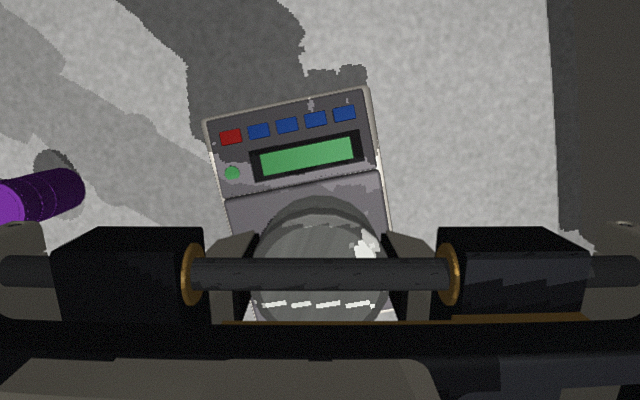

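The camera's upward image direction points toward the robot, so the held tin (320,265) hides the pan. I'll step to the other side of the pan to measure it.

Call:
{"op": "move_arm", "data": {"jaw": [5.2,5.2,5.2,5.2,5.2,5.2,5.2,5.2,5.2,5.2], "delta_pos": [[0,0,2],[0,0,5],[0,0,9],[0,0,13],[0,0,16],[0,0,18],[0,0,18],[0,0,18],[0,0,18],[0,0,18]], "turn": [0,0,0,0,0,0,0,0,0,0]}}

```text
clock: 22.9
ee_pos: [0.6039, 0.3276, 0.231]
eef_rot: [1.829, 1.571, 1.629]
wrist_force: [1.0, 0.1, -1.1]
width: 0.0579
```

```bash
python3 look.py w4 wrist
```

```text
22.9 [0.6039 0.3276 0.231 ] [ 1.   0.1 -1.1] 0.05786370893598808
```

View pics/w4.png

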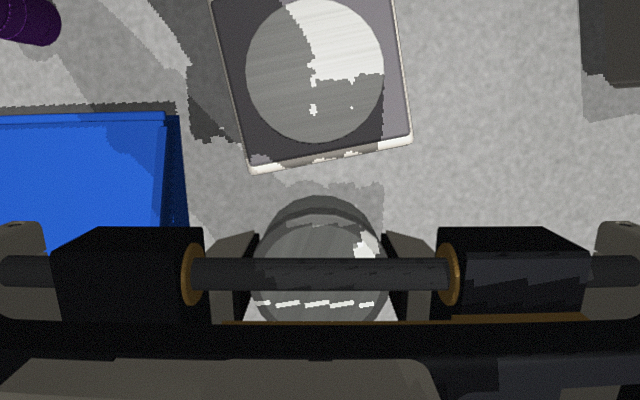

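The whole pan is visible: left 245, right 384, bottom row 143, top about row 0. I'll fit a projected circle to it.

```bash
python3 - <<'E'
import pickle;from h import *
from scipy.optimize import least_squares
s,f=pickle.load(open("w4.pkl","rb"));P=pose(f,s)
def r(p):
    q=proj(f,circ((*p,.072),.06,180),P);return [q[:,0].min()-245,q[:,0].max()-384,q[:,1].max()-143.5]
o=least_squares(r,[.5,.35]);print(o.x,o.fun)
print(plan(s,(*o.x,.2)), plan(s,(.506,.348,.2)))
E
```

```text
[0.50748571 0.34297109] [-0.81755166  0.81600849  0.0667714 ]
([3.1, -0.42, -9.75], np.float64(78.5), None) ([3.1, 0.04, -9.99], np.float64(78.5), None)
```

Call:
{"op": "move_arm", "data": {"jaw": [5.2,5.2,5.2,5.2,5.2,5.2,5.2,5.2,5.2,5.2], "delta_pos": [[0,0,-3],[0,-0.2,-7],[0,-0.2,-9.8],[3,-0.2,-9.8],[7,-0.2,-9.8],[11,-0.2,-9.8],[13,-0.2,-9.8],[14,-0.2,-9.8],[14.5,-0.2,-9.8],[14.5,-0.2,-9.8]], "turn": [0,0,0,0,0,0,0,0,0,0]}}

```text
clock: 24.2
ee_pos: [0.5083, 0.3452, 0.0863]
eef_rot: [0.894, 1.57, 0.693]
wrist_force: [0.0, -1.0, -1.3]
width: 0.0573
```

Call:
{"op": "move_arm", "data": {"jaw": [5.2,5.2,5.2,5.2,5.2,5.2,5.2,5.2,5.2,5.2], "delta_pos": [[0.1,0,0],[0.2,0,0],[0.28,0,0],[0.36,0,0],[0.43,0,0],[0.5,0,0],[0.55,0,0],[0.6,0,0],[0.6,0,0],[0.6,0,0]], "turn": [0,0,0,0,0,0,0,0,0,0]}}

```text
clock: 25.45
ee_pos: [0.508, 0.3449, 0.0797]
eef_rot: [0.738, 1.571, 0.536]
wrist_force: [0.4, 0.1, -1.6]
width: 0.0575
```

Call:
{"op": "move_arm", "data": {"jaw": [5.2,5.2,5.2,5.2,5.2,5.2,5.2,5.2,5.2,5.2], "delta_pos": [[0.02,0,0],[0.04,0,0],[0.06,0,0],[0.08,0,0],[0.1,0,0],[0.12,0,0],[0.14,0,0],[0.14,0,0],[0.14,0,0],[0.14,0,0]], "turn": [0,0,0,0,0,0,0,0,0,0]}}

```text
clock: 26.7
ee_pos: [0.508, 0.3449, 0.0788]
eef_rot: [1.189, 1.571, 0.988]
wrist_force: [-2.2, -1.6, 6.7]
width: 0.0574
```

Contact on the pan at about 7 N. Opening and lifting straight up.

Call:
{"op": "move_arm", "data": {"jaw": [6,7,8,9.1,9.1,9.1,9.1,9.1,9.1,9.1], "delta_pos": [[-0.05,0,0],[-0.05,0,0],[-0.05,0,0],[-0.05,0,0],[-0.05,0,0],[-0.05,0,0],[-2,0,0],[-6,0,0],[-11,0,0],[-15,0,0]], "turn": [0,0,0,0,0,0,0,0,0,0]}}

```text
clock: 27.95
ee_pos: [0.5082, 0.345, 0.2304]
eef_rot: [0.871, 1.569, 0.669]
wrist_force: [0.9, 0.5, -0.4]
width: 0.0913
```

```bash
python3 look.py s3 scene; python3 look.py d3 side; python3 - <<'E'
import pickle;from h import *
from station import ctrl
s=ctrl.observe();print(plan(s,(.425,-.31,.2),0),Tool(s)[:3,:3].round(3).tolist(),s['joint_pos'].round(2))
a=cv2.imread('pics/s3.png')[80:320,210:510];b=cv2.imread('pics/d3.png')[130:330,260:450]
cv2.imwrite('pics/m3.png',np.hstack([cv2.resize(a,(450,400)),cv2.resize(b,(350,400))]))
E
```

```text
27.95 [0.5082 0.345  0.2304] [ 0.9  0.5 -0.4] 0.09127233518262763
28.0 [0.5101 0.3463 0.2358] [2.  1.7 4.1] 0.09096808926843408
([2.94, -66.02, 4.81], np.float64(78.4), np.float64(78.4)) [[0.006, 0.201, 0.98], [0.005, 0.98, -0.201], [-1.0, 0.006, 0.005]] [-0.82  0.41  0.2   1.61 -0.09  1.13  0.77]
```

View pics/m3.png

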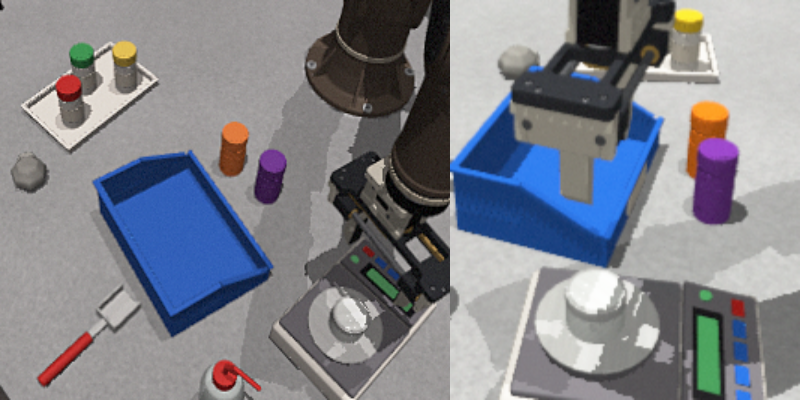

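The tin sits upright in the middle of the pan, the three jars are in the tray, and the stone, scoop and bottle are unmoved. Now the jars go back.

Call:
{"op": "move_arm", "data": {"jaw": [9.1,9.1,9.1,9.1,9.1,9.1,9.1,9.1,9.1,9.1], "delta_pos": [[0,-3,0.2],[0,-8,0.6],[0,-14,1],[0,-20,1.5],[0,-26,2],[0,-32,2.4],[0,-38,2.9],[0,-44,3.3],[0,-50,3.8],[0,-50,3.8]], "turn": [8,16,24,32,40,50,60,70,78,78]}}

```text
clock: 29.3
ee_pos: [0.4435, -0.1573, 0.2283]
eef_rot: [0.064, 1.569, -1.509]
wrist_force: [0.0, 0.3, -0.8]
width: 0.091
```

```bash
python3 - <<'E'
from h import *
from station import ctrl
s=ctrl.observe();print(s['ee_pos'],plan(s,(.425,-.3095,.0545),0.4),Tool(s)[:3,:3].round(3).tolist())
E
```

```text
[ 0.44349949 -0.15733521  0.22826243] ([17.4, -1.82, 15.19], np.float64(-0.1), np.float64(-0.5)) [[0.0, 1.0, -0.002], [-0.002, -0.002, -1.0], [-1.0, 0.0, 0.002]]
```

Call:
{"op": "move_arm", "data": {"jaw": [9.1,9.1,9.1,9.1,9.1,9.1,9.1,9.1,9.1,9.1], "delta_pos": [[0,-0.6,5],[0,-1.2,10],[0,-1.8,15.2],[0,-1.8,15.2],[4,-1.8,15.2],[8,-1.8,15.2],[12,-1.8,15.2],[15,-1.8,15.2],[17.3,-1.8,15.2],[17.3,-1.8,15.2]], "turn": [0,0,0,0,0,0,0,0,0,0], "force": 20}}

```text
clock: 30.55
ee_pos: [0.4275, -0.3023, 0.0537]
eef_rot: [-2.238, 1.567, 2.484]
wrist_force: [-0.2, 0.1, -0.1]
width: 0.0914
```

Call:
{"op": "move_arm", "data": {"jaw": [4.5,4.5,4.5,4.5,4.5,4.5,4.5,4.5,4.5,4.5], "delta_pos": [[0,0,0],[0,0,0],[0,0,0],[0,0,0],[0,0,0],[0,0,0],[-2,0,0],[-6,0,0],[-11,0,0],[-15,0,0]], "turn": [0,0,0,0,0,0,0,0,0,0]}}

```text
clock: 31.8
ee_pos: [0.428, -0.3048, 0.2069]
eef_rot: [0.975, 1.57, -0.589]
wrist_force: [0.5, -0.0, -1.4]
width: 0.0493
```

```bash
python3 - <<'E'
from h import *
from station import ctrl
s=ctrl.observe();print(s['ee_pos'],s['width'],plan(s,(.540,-.018,.0545),-11.8),Tool(s)[:3,:3].round(3).tolist())
E
```

```text
[ 0.42801993 -0.30479603  0.20693888] 0.04927936765525148 ([15.24, 11.4, -28.6], np.float64(0.4), np.float64(12.2)) [[0.0, 1.0, 0.007], [-0.0, 0.007, -1.0], [-1.0, 0.0, 0.0]]
```

Call:
{"op": "move_arm", "data": {"jaw": [4.5,4.5,4.5,4.5,4.5,4.5,4.5,4.5,4.5,4.5], "delta_pos": [[0,2,-5],[0,4,-10],[0,6,-15],[0,8,-20],[0,10,-25],[0,11.5,-29],[0,11.5,-29],[4,11.5,-29],[8,11.5,-29],[11,11.5,-29]], "turn": [2,4,6,8,10,12,12,12,12,12]}}

```text
clock: 33.05
ee_pos: [0.5399, -0.0149, 0.0938]
eef_rot: [-0.959, 1.569, -2.733]
wrist_force: [0.5, 0.2, -1.5]
width: 0.0497
```

```bash
python3 - <<'E'
from h import *
from station import ctrl
s=ctrl.observe();print(s['ee_pos'],s['width'],plan(s,(.5409,-.0136,.0545),-11.8),Tool(s)[:3,:3].round(3).tolist())
ctrl.grab_frame("scene");s=ctrl.observe();print(s['ee_pos'],s['joint_velocities'].round(3))
E
```

```text
[ 0.53991461 -0.01489281  0.09378413] 0.0496703194103956 ([3.93, 0.08, -0.15], np.float64(-11.6), np.float64(0.2)) [[-0.001, 0.98, -0.201], [-0.001, -0.201, -0.98], [-1.0, -0.001, 0.001]]
[ 0.53801348 -0.01471977  0.09079526] [-0.022 -0.038  0.022 -0.021  0.058  0.108 -0.053]
```

Call:
{"op": "move_arm", "data": {"jaw": [4.5,4.5,4.5,4.5,4.5,9.1,9.1,9.1,9.1,9.1], "delta_pos": [[1.5,0.1,-0.1],[2.8,0.1,-0.1],[3.6,0.1,-0.1],[4.1,0.1,-0.1],[4.1,0.1,-0.1],[4.1,0.1,-0.1],[4.1,0.1,-0.1],[4.1,0.1,-0.1],[4.1,0.1,-0.1],[0,0.1,-0.1]], "turn": [0,0,0,0,0,0,0,0,0,0]}}

```text
clock: 34.35
ee_pos: [0.5402, -0.0128, 0.0938]
eef_rot: [-1.232, 1.566, -3.005]
wrist_force: [0.6, 0.4, -0.1]
width: 0.0904
```

```bash
python3 - <<'E'
from h import *
from station import ctrl
s=ctrl.observe();print(s['ee_pos'],s['width'],plan(s,(.4955,-.361,.0545),0.4),Tool(s)[:3,:3].round(3).tolist())
E
```

```text
[ 0.54016687 -0.01283791  0.09375203] 0.09044857189819464 ([3.97, 2.62, 35.0], np.float64(-11.6), np.float64(-12.0)) [[-0.005, 0.98, -0.2], [-0.001, -0.2, -0.98], [-1.0, -0.005, 0.002]]
```

Call:
{"op": "move_arm", "data": {"jaw": [9.1,9.1,9.1,9.1,9.1,9.1,9.1,9.1,9.1,9.1], "delta_pos": [[-5,0,0],[-8,0.5,5],[-8,1,11],[-8,1.5,17],[-8,2,23],[-8,2.3,29],[-8,2.5,35],[-8,2.5,35],[-4,2.5,35],[0,2.5,35]], "turn": [0,-2,-4,-6,-8,-10,-12,-12,-12,-12]}}

```text
clock: 35.6
ee_pos: [0.4971, -0.3602, 0.0946]
eef_rot: [1.661, 1.57, 0.098]
wrist_force: [0.3, -0.0, -0.2]
width: 0.0911
```

Call:
{"op": "move_arm", "data": {"jaw": [9.1,9.1,4.5,4.5,4.5,4.5,4.5,4.5,4.5,4.5], "delta_pos": [[3,0,0],[4,0,0],[4,0,0],[4,0,0],[4,0,0],[4,0,0],[4,0,0],[4,0,0],[4,0,0],[4,0,0]], "turn": [0,0,0,0,0,0,0,0,0,0]}}

```text
clock: 36.85
ee_pos: [0.4966, -0.3612, 0.0557]
eef_rot: [1.008, 1.57, -0.555]
wrist_force: [-1.6, 0.8, 5.3]
width: 0.0498
```

```bash
python3 - <<'E'
from h import *
from station import ctrl
s=ctrl.observe();print(s['ee_pos'],s['width'],plan(s,(.5541,.048,.0545),-11.6),Tool(s)[:3,:3].round(3).tolist())
E
```

```text
[ 0.49657658 -0.36119887  0.05568445] 0.04982275126723797 ([0.11, 6.06, -40.88], np.float64(0.4), np.float64(12.0)) [[0.0, 1.0, 0.007], [-0.0, 0.007, -1.0], [-1.0, 0.0, 0.0]]
```

Call:
{"op": "move_arm", "data": {"jaw": [4.5,4.5,4.5,4.5,4.5,4.5,4.5,4.5,4.5,4.5], "delta_pos": [[-3,0,0],[-8,0,0],[-13,0.5,-3],[-15,1.3,-9],[-15,2.2,-15],[-15,3.1,-21],[-15,4,-27],[-15,5,-33],[-15,5.6,-38],[-15,6.1,-41]], "turn": [0,0,0,2,4,6,8,10,12,12]}}

```text
clock: 38.1
ee_pos: [0.5539, 0.0531, 0.2047]
eef_rot: [-1.824, 1.569, 2.69]
wrist_force: [0.1, -0.6, -1.7]
width: 0.0496
```

Call:
{"op": "move_arm", "data": {"jaw": [4.5,4.5,4.5,4.5,4.5,4.5,4.5,4.5,4.5,4.5], "delta_pos": [[0,0,0],[4,0,0],[8,0,0],[11,0,0],[13,0,0],[14,0,0],[14.6,0,0],[15,0,0],[15,0,0],[15,0,0]], "turn": [0,0,0,0,0,0,0,0,0,0]}}

```text
clock: 39.35
ee_pos: [0.5547, 0.0496, 0.0558]
eef_rot: [2.054, 1.57, 0.281]
wrist_force: [-0.4, 1.2, -2.6]
width: 0.0498
```

Call:
{"op": "move_arm", "data": {"jaw": [4.5,4.5,9.1,9.1,9.1,9.1,9.1,9.1,9.1,9.1], "delta_pos": [[0,0,0.1],[0.1,0,0.1],[0.1,0,0.1],[0.1,0,0.1],[0.1,0,0.1],[0.1,0,0.1],[0.1,0,0.1],[-4,0,0.1],[-8,0,0.1],[-12,0,0.1]], "turn": [0,0,0,0,0,0,0,0,0,0]}}

```text
clock: 40.6
ee_pos: [0.5539, 0.0485, 0.1765]
eef_rot: [-0.7, 1.571, -2.473]
wrist_force: [0.4, 1.0, -1.2]
width: 0.0911
```

```bash
python3 - <<'E'
from h import *
from station import ctrl
s=ctrl.observe();print(s['ee_pos'],s['width'],plan(s,(.5657,-.3093,.0545),0.4),Tool(s)[:3,:3].round(3).tolist())
E
```

```text
[0.55394316 0.0484545  0.17652698] 0.09114437028597724 ([12.21, 8.33, 34.81], np.float64(-11.6), np.float64(-12.0)) [[-0.0, 0.98, -0.201], [-0.0, -0.201, -0.98], [-1.0, -0.0, 0.0]]
```

Cmd z is about 0.1746, so h = 12.0 for the red jar in the tray.

Call:
{"op": "move_arm", "data": {"jaw": [9.1,9.1,9.1,9.1,9.1,9.1,9.1,9.1,9.1,9.1], "delta_pos": [[0,1,5],[0,2.5,11],[0,4,17],[0,5.5,23],[0,7,29],[0,8.3,34.9],[0,8.3,34.9],[4,8.3,34.9],[8,8.3,34.9],[12,8.3,34.9]], "turn": [-2,-4,-6,-8,-10,-12,-12,-12,-12,-12]}}

```text
clock: 41.85
ee_pos: [0.5658, -0.309, 0.0541]
eef_rot: [2.598, 1.57, 1.036]
wrist_force: [0.3, 0.4, 0.2]
width: 0.0911
```

Call:
{"op": "move_arm", "data": {"jaw": [9.1,9.1,4.5,4.5,4.5,4.5,4.5,4.5,4.5,4.5], "delta_pos": [[0,0,0],[0,0,0],[0,0,0],[0,0,0],[0,0,0],[0,0,0],[0,0,0],[0,0,0],[0,0,0],[0,0,0]], "turn": [0,0,0,0,0,0,0,0,0,0]}}

```text
clock: 43.1
ee_pos: [0.5657, -0.3101, 0.0554]
eef_rot: [1.268, 1.57, -0.295]
wrist_force: [0.6, 0.3, 0.7]
width: 0.0494
```

```bash
python3 - <<'E'
from h import *
from station import ctrl
s=ctrl.observe();print(s['ee_pos'],s['width'],plan(s,(.5681,.1175,.0545),-11.6),Tool(s)[:3,:3].round(3).tolist())
E
```

```text
[ 0.56566084 -0.31007201  0.0554164 ] 0.049406131681134606 ([0.09, 0.57, -42.75], np.float64(0.4), np.float64(12.0)) [[0.0, 1.0, 0.008], [-0.0, 0.008, -1.0], [-1.0, 0.0, 0.0]]
```

Call:
{"op": "move_arm", "data": {"jaw": [4.5,4.5,4.5,4.5,4.5,4.5,4.5,4.5,4.5,4.5], "delta_pos": [[-3,0,0],[-8,0,0],[-13,0,-3],[-15,0.1,-9],[-15,0.2,-15],[-15,0.3,-21],[-15,0.4,-27],[-15,0.5,-33],[-15,0.6,-39],[-15,0.6,-42.7]], "turn": [0,0,0,2,4,6,8,10,12,12]}}

```text
clock: 44.35
ee_pos: [0.5672, 0.1208, 0.2046]
eef_rot: [-1.699, 1.569, 2.815]
wrist_force: [0.3, -0.2, -2.2]
width: 0.0493
```

Call:
{"op": "move_arm", "data": {"jaw": [4.5,4.5,4.5,4.5,4.5,4.5,4.5,4.5,4.5,4.5], "delta_pos": [[0,0,0],[4,0,0],[8,0,0],[11,0,0],[13,0,0],[14,0,0],[14.6,0,0],[15,0,0],[15,0,0],[15,0,0]], "turn": [0,0,0,0,0,0,0,0,0,0]}}

```text
clock: 45.6
ee_pos: [0.5685, 0.1172, 0.0558]
eef_rot: [2.206, 1.57, 0.433]
wrist_force: [-1.2, 0.7, -2.1]
width: 0.0494
```

Right on the spot; lower, release, lift.

Call:
{"op": "move_arm", "data": {"jaw": [4.5,4.5,9.1,9.1,9.1,9.1,9.1,9.1,9.1,9.1], "delta_pos": [[0,0,0],[0.1,0,0],[0.1,0,0],[0.1,0,0],[0.1,0,0],[0.1,0,0],[0.1,0,0],[-4,0,0],[-9,0,0],[-14,0,0]], "turn": [0,0,0,0,0,0,0,0,0,0]}}

```text
clock: 46.85
ee_pos: [0.568, 0.1169, 0.1967]
eef_rot: [-0.616, 1.57, -2.389]
wrist_force: [0.5, 0.5, 0.7]
width: 0.0909
```

Call:
{"op": "move_arm", "data": {"jaw": [9.1,9.1,9.1,9.1,9.1,9.1,9.1,9.1,9.1,9.1], "delta_pos": [[-3,0,0],[-6,-3,0],[-6,-7,0],[-6,-11,0],[-6,-15,0],[-6,-17,0],[-6,-18,0],[-6,-18,0],[-6,-18,0],[-6,-18,0]], "turn": [0,0,0,0,0,0,0,0,0,0]}}

```text
clock: 48.1
ee_pos: [0.3926, 0.1528, 0.2553]
eef_rot: [0.657, 1.57, -1.116]
wrist_force: [0.1, -0.2, 0.6]
width: 0.0908
```

```bash
python3 look.py s5 scene; python3 look.py d5 side; python3 - <<'E'
import pickle;from h import *
d0=pickle.load(open("f0.pkl","rb"))
def cen(f,n):
    H,S,V=cv2.split(cv2.cvtColor(f["color"],cv2.COLOR_BGR2HSV))
    m={"red":((H<8)|(H>172))&(S>150),"yel":(H>20)&(H<32)&(S>110),"grn":(H>45)&(H<80)&(S>100)}[n].astype(np.uint8)*255
    b=(310,170,375,245);k=np.zeros_like(m);k[b[1]:b[3],b[0]:b[2]]=m[b[1]:b[3],b[0]:b[2]]
    M=cv2.moments(k,True);return np.array([M["m10"],M["m01"]])/M["m00"],M["m00"]
s,f=pickle.load(open("s5.pkl","rb"))
for n in("red","yel","grn"):
    a,A=cen(d0["scene"],n);b,B=cen(f,n);print(n,a.round(1),A,b.round(1),B,(hit(f,b,.09,f["pose"])-hit(f,a,.09,f["pose"])).round(4))
a=f["color"][80:320,210:510];b=cv2.imread('pics/d5.png')[130:330,200:450]
cv2.imwrite('pics/m5.png',np.hstack([cv2.resize(a,(400,400)),cv2.resize(b,(400,400))]))
E
```

```text
48.1 [0.3926 0.1528 0.2553] [ 0.1 -0.2  0.6] 0.09084975694848342
48.15 [0.3924 0.1528 0.2552] [-0.6  0.8 -0. ] 0.09101919092157702
red [355.6 223.5] 316.0 [354.8 223.7] 313.0 [ 0.002  -0.0009  0.    ]
yel [328.  186.2] 279.0 [327.9 186.1] 273.0 [-0.0002 -0.0003  0.    ]
grn [341.  203.7] 296.0 [340.7 203.2] 286.0 [-0.0004 -0.0016  0.    ]
```

View pics/m5.png

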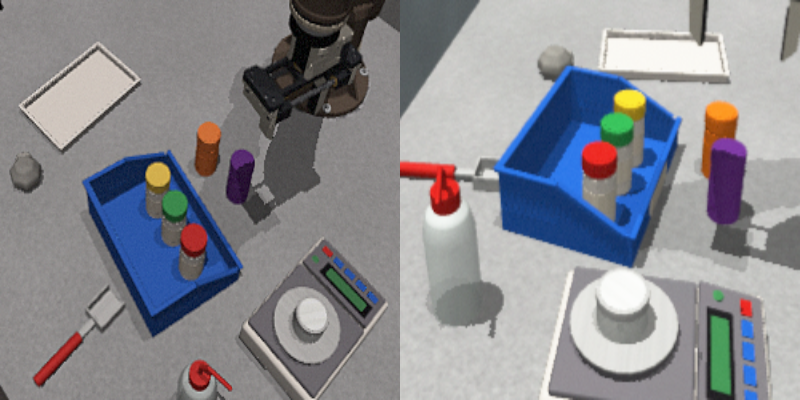

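The jars stand upright within about 2 mm of their start spots, the tin is centred on the pan, and the bystanders are unmoved. Handing in.

```bash
python3 -c "
from station import ctrl
print(ctrl.close_job())"
```

```text
the job is handed in; nothing more can be done
None
```

The job is done and handed in at about 48 s of the 144 s allowed. I stood all three jars in the tray, set the tin on the balance pan, and then put each jar back where it stood in the bin.

- **Jars:** in the last scene picture each lid lies within about 2 mm of where it was at the start, and all three are upright.
- **Tin:** it stands upright and looks centred on the pan in both the scene and side views. It was set down slowly, with about 7 N of wrist force when it touched.
- **Bystanders:** the stone, scoop, wash bottle and the orange and purple look-alikes look unmoved. I judged this by eye, not by measurement. The gripper is clear of everything.
- **Disagreements:**
  - The pan centre from the three views differed by up to about 7 mm, so I placed the tin close to their average.
  - I regripped the yellow jar about 4.5 mm off its centre in the tray and corrected for that when putting it back.

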